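# Hang the large measuring cup on the hook inside the glaze cupboard

## Robot

A 6-joint arm with a two-finger parallel gripper is mounted at the origin on the work surface. World frame = base frame: x ahead of the robot, y to its left, z up, the work surface at z = 0. Lengths are in mm, angles in rad, forces in N, time in s.
With the tool pointing down it reaches from about 275 to 1000 mm from the base axis. Payload 8.4 kg.
Tool frame: the origin (TCP) lies on the mounting face of the last link; the fingertips stand 173 mm ahead of it and the grasp point (between the pads) lies 155 mm ahead of it; z points along the fingers, y is the line along which they close (so a half turn about z gives the same grasp; the last joint's range is limited). The gripper opens to 85 mm and grips with 20 to 120 N. Pads are 22 mm wide; open, the fingers measure 114 mm over their backs; the gripper's body (76 mm by 85 mm) begins 54 mm behind the grasp point. The pads swing forward as they close: fully open they stand 13 mm farther back than shut.
Start: joints at [-1.169, 0.353, 1.633, -0, 1.155, -0.002], TCP at [245.572, -574.738, 404.681] pointing down, gripper open.
Joint ranges: [-2.63, 2.63], [-0.92, 2.1], [0.06, 2.66], [-1.3, 4.44], [0, 2.69], [-3.02, 3.02]. Speed limits (rad/s): [2.22, 2.22, 2.79, 3.14, 3.14, 3.14].

## Interface

Orientations are given as [roll, pitch, yaw] about the fixed x, y, z axes, in that order (R = Rz(yaw) Ry(pitch) Rx(roll)).
In Python, from rig import r gives the robot as it stands.
- The arm moves only by the tool apply_moves, never from a script. Its argument "deltas" is a list of rows, each an object with "claw": the gripper command: -1 is fully open, 1 is shut, values between are in proportion; "delta_pos": the shift along the tool's x, y, z in cm, a list of three; "yaw": the turn about the tool's z in rad. In form: [{"claw": claw, "delta_pos": [tx, ty, tz], "yaw": yaw}, ...]. A call has 1 to 8 rows; each row shifts and turns the commanded pose from where the row before left it, along the tool's axes as they then stand; what a row does not reach is not made up. A row lasts 1/8 s, in which the tool goes at most 62.5 mm and 10.7 degrees, less where a joint would pass 70% of its speed; a pose out of reach is approached as far as the arm can. A call with a gripper value outside its range is refused whole. The fingers move at their own pace and stop on an object; "grip_force" is the grip in N (left out, the last holds). Time passes only in rows, so rows that do not move let the fingers close. It gives the time, the measured TCP pose, the force, the opening and the grip force at its end, in the units of the state.
- r.sense(): the state, without advancing time (a new reading comes with each control period).
- r.grab_frame(name): name is "side" or "top" or "wrist"; returns a dict with "img" (400x640x3 uint8, blue, green, red), "z_map" (400x640 float32, mm along the optical axis (not along the pixel's ray), 0 where there is no reading), "fx", "fy", "cx", "cy" (pixels), "dist" ([k1, k2, p1, p2, k3] as OpenCV has them; the pictures are not rectified), "eye" and "rotation" of the camera in the world; the wrist camera has in their place "T_tool_cam" (4x4, takes a point from camera to tool coordinates, whose origin is the TCP and whose axes are the flange's). Camera axes: x right, y up, looking along -z (the intrinsics and any distortion apply to the point x, -y, -z); pixel columns grow to the right and rows downward; lengths in mm; the calibration is good to about 2 mm. A picture is of the moment at which its call begins: read the wrist's pose just before it.
- r.sign_off(): hands the job in; it is judged then, once.
The state is a dict: "clock": time; "qpos": joint angles; "qvel": joint speeds; "joint_efforts": joint torques, N m; "eef_pos": TCP position; "tcp_rot": TCP orientation; "contact_force": force on the tool from outside, world axes, zero at the start; "wrist_torque": the same for the moment, N m; "opening": opening from 0.0 (shut) to 1.0 (fully open); "grasp_force": force on a finger pad.
Only numpy, scipy, OpenCV 4.12 (cv2) and the standard library are available. Lean on these libraries where they do the work, as an engineer would, in place of code of your own. Each camera call takes 0.05 s, during which the arm holds its last target. There are 200 camera calls.

## Task

The low slatted cupboard has two sliding panels on one track and an open bay at its right-hand end, seen from the robot. One panel at a time, because they bind when shoved along together, slide the middle panel fully along into the open bay and then the left-hand panel fully along into the middle bay, so that the left-hand bay with the hook stands open. Then hang the larger of the two measuring cups on that hook by the wire eye at the end of its handle, tilting it in under the roof, so that it hangs freely from the hook with hardly any swing left, and leave everything else where it stands.

Things in the scene. Friction and masses are not known exactly. Their poses are not given: they have to be found in the camera images.
- cupboard: Low slatted cedar cupboard fixed on the bench, 150 deep (x) x 568 wide (y) x 284 mm high. Origin: centre of its underside; x points inwards from the open front (front edge at x = -75 mm), y to the robot's left. Floor 16 mm thick. Three bays 180 mm wide at y = +180 (left, empty, with the hook), 0 and -180 mm (fixed jars inside); no walls between them. Small ware on the roof's right half.
- cupboard_lip (a point): Lower edge of the track lip over the left bay's mouth: a 6 mm thick strip that hangs from the roof along the whole front edge. This point is on its front lower edge (cupboard x = -75, y = +180, z = 247 mm); behind the lip the roof's underside is at 272 mm, its top at 284 mm. Axes as the cupboard's.
- mid_panel (a joint): Middle sliding panel (plywood, 9 x 172 x 246 mm high). Value in m: 0 = covering the middle bay, 0.18 = fully over the right bay; it slides along the cupboard's -y, drags with about 2 N and stays where it is left. It starts at 0 to 0.04.
- mid_panel_pull (a point): Grip point near the top of the middle panel's pull: an upright round bar 12 mm thick, its upper end 11 mm above this point, its lower end 106 mm below it, 44 mm clear in front of the panel's middle (bar centre 32 mm in front of the cupboard's front edge). 235 mm over the bench. Axes as the cupboard's.
- end_panel (a joint): Left-hand sliding panel, same as the middle one: 0 = covering the left bay with the hook, 0.18 = fully over the middle bay; slides along the cupboard's -y on the same track and cannot pass the middle panel. It starts at 0 to 0.004.
- end_panel_pull (a point): Grip point of the left-hand panel's pull, the same bar as on the middle panel.
- hook: Steel J-hook of 6 mm wire in the left bay, fixed to the back rail. Origin: its seat, the low point of the wire's centre line, 79 mm behind the cupboard's front edge (cupboard x = +4, y = +180, z = 222 mm). Axes as the cupboard's. Behind the seat the shank rises 18 mm over 56 mm; in front the wire turns up to a tip at x = -13, z = +21 mm (top of tip +24 mm). Roof underside 50 mm above the seat.
- large_cup_centre (a point): Larger stainless measuring cup, upright, 200 mm over all, 130 g. Point on the cup's axis, 23 mm above its underside. x axis: from the cup along the handle to the eye; z out of the mouth. Rim 68 mm across, 46 mm high; flat handle 18 mm wide, 6 mm thick, its middle at z = +19 mm (42 mm over the underside), from the rim (x = 34 mm) to x = 134 mm, then a wire eye.
- large_cup_eye (a point): Centre of the wire eye at the end of the large cup's handle, 148 mm from the cup's axis, at the handle's mid-height. The ring lies flat in the plane of the handle: 30 mm across wire centres, wire 5 mm thick, so 25 mm free inside. Same axes as the cup.
- large_cup: The same large cup; origin on its axis at the underside, same axes.
- small_cup_centre (a point): Smaller measuring cup of the same make (bystander): 52 mm across, 34 mm high, 155 mm over all; this point is on its axis half-way up.
- glaze_jar: Low white jar with black lid, 72 mm across, 54 mm high (bystander). Origin: centre of its underside.
- bowl: Black bowl 140 mm across, 62 mm high (bystander). Origin: centre of its underside.
- pitcher: Ochre pitcher 175 mm high, about 110 mm across with a handle (bystander). Origin: centre of its underside.
- brush_grip (a point): Flat glaze brush with a wooden handle lying on the bench (bystander). The point is on its handle.
Mind the look-alikes: they are no part of the job. Leave any red look-alike of the large_cup alone.

How it is judged:
By the outcome, as a careful person would: the job done as asked, in the order asked, and still so for the second after the job is handed in, with the robot touching nothing.
It also fails if it takes over 72 s, if anything falls off the work surface, if the arm or the gripper's body presses on something with over 40 N, if the wrist force passes 120 N, or if a joint passes its speed limit or range.

## Working session

There is one attempt and no reset: what is moved stays moved. The work goes in short steps, Python scripts to look and compute and a tool call to move; the robot and the scene stay as the last step left them, time stands still between calls to the robot, and variables do not carry over. Pictures are saved under pics/ and viewed, at most 10 in all, crops included, and the job is handed in when it is done.

Besides the shell and the picture viewer there is one more tool, called after "Call:" as a command line: name --argument value ..., lists and objects as JSON in quotes. apply_moves: Moves the arm, as the interface text tells. Its arguments: {"type":"object","properties":{"deltas":{"type":"array"},"grip_force":{"type":"number"}},"required":["deltas"]}

```bash
ls; mkdir -p pics; cat > h.py <<'E'
import numpy as np, cv2
from scipy.spatial.transform import Rotation as Ro
from rig import r
def tool():
    s=r.sense(); R=Ro.from_euler('xyz',s['tcp_rot']).as_matrix(); return R,np.array(s['eef_pos'])
def frame(n):
    if n=='wrist':
        R,p=tool(); f=r.grab_frame(n); T=np.array(f['T_tool_cam']); f['Rw']=R@T[:3,:3]; f['e']=R@T[:3,3]+p
    else:
        f=r.grab_frame(n); f['Rw']=np.array(f['rotation']); f['e']=np.array(f['eye'])
        if f['Rw'].shape!=(3,3): f['Rw']=Ro.from_euler('xyz',f['Rw']).as_matrix()
    f['K']=np.array([[f['fx'],0,f['cx']],[0,f['fy'],f['cy']],[0,0,1]]); f['d']=np.array(f['dist'],float)
    return f
def rays(f,px):
    u=cv2.undistortPoints(np.array(px,float).reshape(-1,1,2),f['K'],f['d']).reshape(-1,2)
    return np.c_[u[:,0],-u[:,1],-np.ones(len(u))]@f['Rw'].T
def at(f,px,z=None):
    px=np.array(px,float).reshape(-1,2); d=rays(f,px)
    if z is None: s=np.array([f['z_map'][int(v),int(u)] for u,v in px])
    else: s=(z-f['e'][2])/d[:,2]
    return f['e']+d*s[:,None]
def cloud(f):
    v,u=np.mgrid[0:400,0:640]; px=np.c_[u.ravel(),v.ravel()]
    P=f['e']+rays(f,px)*f['z_map'].ravel()[:,None]; P[f['z_map'].ravel()==0]=np.nan
    return P.reshape(400,640,3)
def proj(f,P):
    q=(np.array(P,float).reshape(-1,3)-f['e'])@f['Rw']; q=q*[1,-1,-1]
    return cv2.projectPoints(q,np.zeros(3),np.zeros(3),f['K'],f['d'])[0].reshape(-1,2)
E
python3 - <<'E'
from h import *
a=frame('side');b=frame('top')
for f in(a,b): print(f['e'],f['Rw'].round(3).tolist(),f['fx'],f['d'])
im=np.vstack([a['img'],b['img']]);cv2.imwrite('pics/side.png',a['img']);cv2.imwrite('pics/top.png',b['img'])
print(r.sense())
E
```

```text
pics
[ 52.33319154 795.02861403 891.09390087] [[-0.881, 0.288, -0.376], [-0.474, -0.544, 0.692], [-0.005, 0.788, 0.616]] 421.1404415150256 [0.02495016 0.         0.         0.         0.        ]
[ 330.84376612   -7.8073485  1825.00789708] [[-0.023, 0.996, -0.088], [-1.0, -0.024, -0.006], [-0.008, 0.088, 0.996]] 506.4890075239019 [-0.09213472  0.          0.          0.          0.        ]
{'clock': 0.1, 'qpos': array([-1.16938071e+00,  3.53605533e-01,  1.63409498e+00,  3.83649556e-05,
        1.15518911e+00, -2.40281821e-03]), 'qvel': array([-0.00033771, -0.00257334, -0.00130596,  0.00040611,  0.00011827,
        0.00047429]), 'joint_efforts': array([-3.46867355e-04, -6.06359768e+01, -3.42820680e+01, -6.10869188e-05,
        3.98805845e-03,  6.58334699e-06]), 'eef_pos': array([ 245.50011892, -574.52404014,  404.00489817]), 'tcp_rot': array([-3.14029577e+00, -3.81951503e-05,  4.03802897e-01]), 'contact_force': array([-0.43199808, -0.04424798,  0.79423367]), 'wrist_torque': array([ 0.00575762,  0.00744557, -0.05401368]), 'grasp_force': 0.0, 'opening': 1.003353628470508}
```

View pics/side.png

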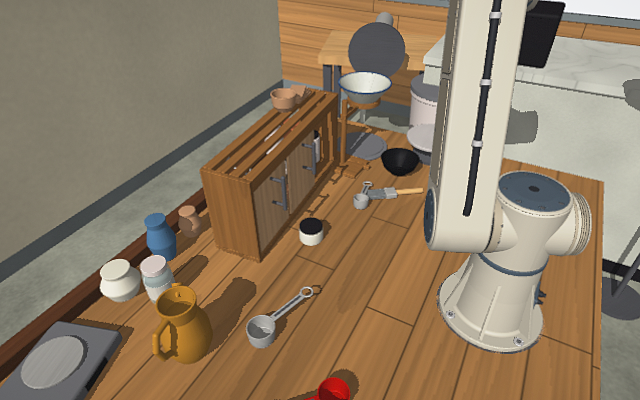

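View pics/top.png

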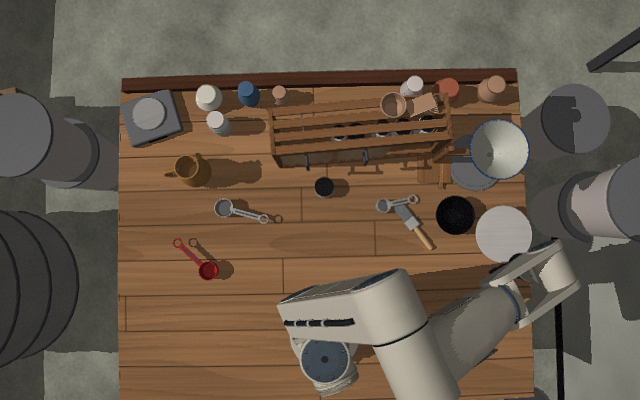

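Large-cup candidates in the top picture: the steel cup at (223,208) with its eye at (264,218); the small steel cup at (383,205); the red look-alike at (207,270). By size and colour I choose the steel one at (223,208). In the side picture it is at (262,330), eye at (312,292).

```bash
python3 - <<'E'
from h import *
a=frame('side');b=frame('top')
Pb=cloud(b);Pa=cloud(a)
m=(Pb[...,2]>276)&(Pb[...,2]<292); m[:, :260]=0;m[:,460:]=0;m[180:]=0
q=Pb[m]; rect=cv2.minAreaRect(q[:,:2].astype(np.float32)); print('roof',len(q),q[:,2].mean(),rect)
print(cv2.boxPoints(rect).round(1).tolist())
# cupboard from side too
m=(Pa[...,2]>278)&(Pa[...,2]<290); m[:80]=0;m[190:]=0;m[:,:195]=0;m[:,345:]=0
q=Pa[m]; rect=cv2.minAreaRect(q[:,:2].astype(np.float32)); print('roof side',len(q),rect,cv2.boxPoints(rect).round(1).tolist())
# cup
for n,f,P,box in(('top',b,Pb,(205,190,290,232)),('side',a,Pa,(235,280,330,355))):
    x0,y0,x1,y1=box; s=P[y0:y1,x0:x1].reshape(-1,3)
    k=s[(s[:,2]>8)&(s[:,2]<70)]; print(n,len(k),k.min(0).round(1),k.max(0).round(1))
    hd=k[(k[:,2]>30)]; c=cv2.minAreaRect(hd[:,:2].astype(np.float32)); print(c,cv2.boxPoints(c).round(1).tolist())
np.save('Pa.npy',Pa);np.save('Pb.npy',Pb)
cr=a['img'][275:365,220:340]; c2=b['img'][190:235,200:300]
cv2.imwrite('pics/crop.png',np.hstack([cv2.resize(cr,(400,300),interpolation=cv2.INTER_CUBIC),cv2.resize(c2,(400,300))]))
E
```

```text
roof 5757 283.33632671215884 ((691.1060791015625, -128.45758056640625), (154.02825927734375, 569.0608520507812), 3.92051362991333)
[[594.7999877929688, 150.10000610351562], [633.7000122070312, -417.6000061035156], [787.4000244140625, -407.1000061035156], [748.5, 160.6999969482422]]
roof side 3792 ((691.1852416992188, -126.06991577148438), (154.3057403564453, 574.1174926757812), 3.675463914871216) [[595.7999877929688, 155.5], [632.5999755859375, -417.5], [786.5999755859375, -407.6000061035156], [749.7999877929688, 165.3000030517578]]
top 439 [368.6 114.9   8. ] [521.2 420.1  61.6]
((432.1697082519531, 285.68609619140625), (196.72280883789062, 65.42782592773438), 67.02816009521484) [[363.70001220703125, 207.89999389648438], [423.8999938964844, 182.39999389648438], [500.70001220703125, 363.5], [440.3999938964844, 389.0]]
side 923 [395.5 189.2   8. ] [490.9 380.8  49.4]
((445.573974609375, 283.5245361328125), (197.10691833496094, 67.26136779785156), 78.7829360961914) [[393.3999938964844, 193.39999389648438], [459.3999938964844, 180.3000030517578], [497.70001220703125, 373.70001220703125], [431.79998779296875, 386.70001220703125]]
```

View pics/crop.png

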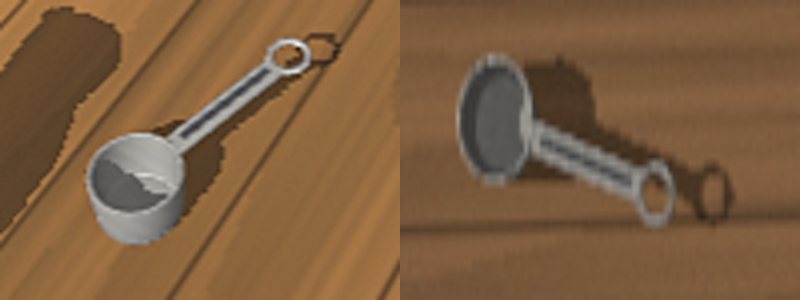

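The crop confirms the steel cup with the dark slot in its handle: rim centre at side (261,327), eye at (306,292). I'll compute the positions next.

```bash
cat >> h.py <<'E'
CB=dict(o=np.array([691.1,-127.5,0]),R=Ro.from_euler('z',0.066).as_matrix())
def w(p): return CB['o']+CB['R']@np.array(p,float)
def c(P): return (np.asarray(P)-CB['o'])@CB['R']
E
python3 - <<'E'
from h import *
a=frame('side');b=frame('top')
print('rim',at(a,[260.8,327],46),at(b,[224,207.7],46),'eye',at(a,[306.4,291.8],42),at(b,[264,219],42))
for n in'ab':
    P=np.load(f'P{n}.npy'); q=c(P.reshape(-1,3))
    k=q[(q[:,0]>-118)&(q[:,0]<-98)&(q[:,2]>135)&(q[:,2]<250)&(abs(q[:,1])<290)]
    h,e=np.histogram(k[:,1],bins=np.arange(-290,291,6)); print(n,[(int(e[i]),int(h[i])) for i in np.nonzero(h)[0]],k.mean(0) if len(k) else '')
    k=q[(abs(q[:,0]+75)<12)&(q[:,2]>150)&(q[:,2]<240)&(abs(q[:,1])<280)]; print(len(k),k[:,0].mean() if len(k) else 0)
# ring of the cup: silver pixels near the eye in side at z 42
print('hook',w([4,180,222]),'pullmid',w([-107,0,235]),'pullend',w([-107,180,235]))
print(proj(a,[w([-107,0,246]),w([-107,180,246]),w([-107,0,129]),w([-107,180,129]),w([-75,284,284]),w([-75,-284,284]),w([75,284,284])]).round(1).tolist())
E
```

```text
rim [[454.51129832 347.53509976  46.        ]] [[454.72448977 343.3558133   46.        ]] eye [[413.44300682 206.1410723   42.        ]] [[411.79765709 202.40755375  42.        ]]
a [(-290, 8), (-284, 15), (-278, 43), (-272, 58), (-266, 4), (-20, 10), (-14, 87), (-8, 28), (166, 1), (172, 19), (178, 114), (184, 15)] [-107.31576998  -23.04279368  193.15259363]
1558 -67.84550381788515
b [(-290, 3), (-284, 10), (-278, 22), (-272, 20), (-26, 1), (-20, 14), (-14, 17), (166, 4), (172, 16), (178, 7)] [-107.18166687  -95.05451747  202.4544022 ]
382 -70.0181920248492
hook [683.21991416  52.37191067 222.        ] pullmid [ 584.33296142 -134.5568741   235.        ] pullend [572.46158442  45.05122819 235.        ]
[[311.7, 143.9], [282.4, 176.3], [312.3, 176.3], [284.9, 210.2], [249.4, 183.1], [338.8, 92.4], [198.9, 168.8]]
```

```bash
python3 - <<'E'
from h import *
for n in'ab':
    q=c(np.load(f'P{n}.npy').reshape(-1,3))
    k=q[(q[:,1]<-225)&(q[:,1]>-480)&(q[:,0]>-200)&(q[:,0]<80)&(q[:,2]>100)]
    for z0 in range(100,520,40):
        s=k[(k[:,2]>z0)&(k[:,2]<=z0+40)]
        if len(s)>3: print(n,z0,len(s),s.min(0).round(),s.max(0).round())
R,p=tool();print(p,R.round(3).tolist())
g=w([-107,-12,240+155]);print('tgt',g)
E
```

```text
a 100 351 [-129. -432.  100.] [  15. -226.  140.]
a 140 281 [-128. -430.  140.] [  70. -263.  180.]
a 180 528 [-181. -480.  180.] [  71. -264.  220.]
a 220 592 [-199. -480.  220.] [  54. -228.  260.]
a 260 499 [-200. -478.  260.] [  38. -225.  299.]
a 300 13 [  18. -235.  302.] [  65. -225.  311.]
b 100 155 [-117. -439.  100.] [  48. -225.  139.]
b 140 162 [-138. -452.  141.] [  38. -268.  180.]
b 180 906 [-171. -480.  180.] [  67. -269.  220.]
b 220 1014 [-200. -480.  220.] [  61. -227.  260.]
b 260 1110 [-200. -480.  260.] [  79. -225.  299.]
b 300 55 [  14. -240.  300.] [  67. -225.  318.]
[ 245.5627034  -574.67297312  404.4107122 ] [[0.92, 0.393, -0.0], [0.393, -0.92, 0.0], [0.0, -0.001, -1.0]]
tgt [ 585.12438655 -146.53074759  395.        ]
```

Call:
apply_moves --deltas '[{"claw": -1,"delta_pos": [0,0,-5],"yaw": 0.169},{"claw": -1,"delta_pos": [0,0,-5],"yaw": 0.169},{"claw": -1,"delta_pos": [3.67,-4.05,0],"yaw": 0},{"claw": -1,"delta_pos": [3.67,-4.05,0],"yaw": 0},{"claw": -1,"delta_pos": [3.67,-4.05,0],"yaw": 0},{"claw": -1,"delta_pos": [3.67,-4.05,0],"yaw": 0},{"claw": -1,"delta_pos": [3.67,-4.05,0],"yaw": 0},{"claw": -1,"delta_pos": [3.67,-4.05,0],"yaw": 0}]'

```text
clock: 1.3
eef_pos: [450.1, -316.3, 504.9]
tcp_rot: [3.141, -0.0, 0.066]
contact_force: [0.5, -0.1, 0.1]
opening: 1.0
grasp_force: 0.0
```

Call:
apply_moves --deltas '[{"claw": -1,"delta_pos": [3.67,-4.05,0],"yaw": 0},{"claw": -1,"delta_pos": [3.67,-4.05,0],"yaw": 0},{"claw": -1,"delta_pos": [3.67,-4.05,0],"yaw": 0},{"claw": -1,"delta_pos": [3.67,-4.05,0],"yaw": 0},{"claw": -1,"delta_pos": [0,0,0],"yaw": 0},{"claw": -1,"delta_pos": [0,0,0],"yaw": 0}]'

```text
clock: 2.05
eef_pos: [585.0, -146.5, 504.4]
tcp_rot: [3.141, 0.001, 0.067]
contact_force: [-0.5, -0.2, -0.1]
opening: 1.001
grasp_force: 0.0
```

```bash
python3 - <<'E'
from h import *
f=frame('wrist'); cv2.imwrite('pics/w1.png',f['img'])
R,p=tool();print(c(p),r.sense()['tcp_rot'],r.sense()['clock'],r.sense()['contact_force'])
P=cloud(f);q=c(P.reshape(-1,3))
k=q[(q[:,0]>-122)&(q[:,0]<-92)&(q[:,2]>238)&(q[:,2]<252)&(abs(q[:,1])<260)]
h,e=np.histogram(k[:,1],bins=np.arange(-260,261,4)); print([(int(e[i]),int(h[i])) for i in np.nonzero(h)[0]])
k=k[abs(k[:,1]+12)<20]; print(len(k),k.mean(0),k.min(0),k.max(0))
m=q[(q[:,2]>278)&(q[:,2]<290)&(abs(q[:,1])<260)]; print(len(m),m[:,0].min(),m[:,2].mean())
E
```

```text
[-107.47509746  -12.43812729  504.54945767] [3.14138457e+00 6.76844236e-04 6.55230158e-02] 2.1 [-0.17209494  0.44763257 -0.38681364]
[(-24, 17), (-20, 54), (-16, 67), (-12, 24), (168, 81), (172, 80), (176, 32)]
162 [-104.25114427  -15.64955827  243.60824922] [-110.58979984  -21.01262448  238.06013345] [-99.35928484  -9.97409476 246.59936128]
73969 -72.40053256142002 283.78897534559763
```

View pics/w1.png

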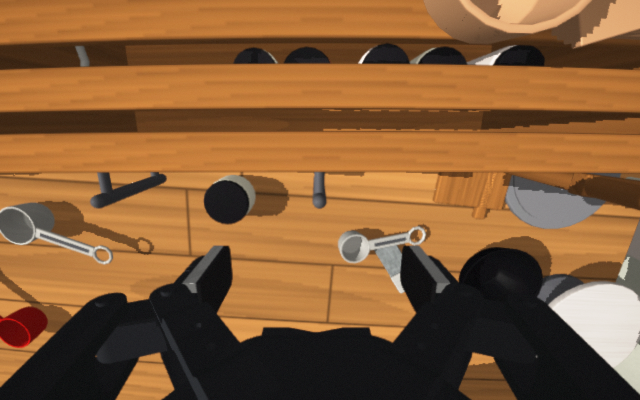

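The wrist picture shows the middle pull's top at (320,190) and the left pull at (100,197), both clear. I'll descend on the middle one and grip it.

Call:
apply_moves --deltas '[{"claw": -1,"delta_pos": [0.25,0.3,5.4],"yaw": 0},{"claw": -1,"delta_pos": [0,0,5.4],"yaw": 0},{"claw": 1,"delta_pos": [0,0,0],"yaw": 0},{"claw": 1,"delta_pos": [0,0,0],"yaw": 0},{"claw": 1,"delta_pos": [0,0,0],"yaw": 0},{"claw": 1,"delta_pos": [0,0,0],"yaw": 0},{"claw": 1,"delta_pos": [0,0,0],"yaw": 0}]' --grip_force 40

```text
clock: 2.98
eef_pos: [588.2, -149.4, 398.6]
tcp_rot: [3.141, -0.003, 0.066]
contact_force: [-1.7, 0.1, 6.8]
opening: 0.12
grasp_force: 39.0
```

Call:
apply_moves --deltas '[{"claw": 1,"delta_pos": [0,1,0],"yaw": 0},{"claw": 1,"delta_pos": [0,2,0],"yaw": 0},{"claw": 1,"delta_pos": [0,2.5,0],"yaw": 0},{"claw": 1,"delta_pos": [0,2.5,0],"yaw": 0},{"claw": 1,"delta_pos": [0,2.5,0],"yaw": 0},{"claw": 1,"delta_pos": [0,2.5,0],"yaw": 0},{"claw": 1,"delta_pos": [0,2,0],"yaw": 0},{"claw": 1,"delta_pos": [0,1,0],"yaw": 0}]'

```text
clock: 3.98
eef_pos: [598.9, -309.8, 398.6]
tcp_rot: [3.141, -0.003, 0.065]
contact_force: [0.3, 2.0, 6.2]
opening: 0.12
grasp_force: 39.2
```

Call:
apply_moves --deltas '[{"claw": 1,"delta_pos": [0,0.3,0],"yaw": 0},{"claw": 1,"delta_pos": [0,0.2,0],"yaw": 0},{"claw": 1,"delta_pos": [0,0,0],"yaw": 0}]'

```text
clock: 4.35
eef_pos: [599.2, -314.1, 398.7]
tcp_rot: [3.14, -0.003, 0.066]
contact_force: [0.4, -0.4, 4.9]
opening: 0.118
grasp_force: 39.2
```

Call:
apply_moves --deltas '[{"claw": 1,"delta_pos": [0,0.2,0],"yaw": 0},{"claw": 1,"delta_pos": [0,0.2,0],"yaw": 0},{"claw": 1,"delta_pos": [0,0,0],"yaw": 0}]'

```text
clock: 4.72
eef_pos: [599.4, -315.5, 398.6]
tcp_rot: [-3.137, -0.002, 0.066]
contact_force: [-1.0, 15.0, 11.0]
opening: 0.118
grasp_force: 39.9
```

Call:
apply_moves --deltas '[{"claw": 1,"delta_pos": [0,0.2,0],"yaw": 0},{"claw": 1,"delta_pos": [0,0,0],"yaw": 0}]'

```text
clock: 4.97
eef_pos: [599.6, -316.1, 398.6]
tcp_rot: [-3.133, -0.001, 0.066]
contact_force: [-1.7, 22.7, 12.7]
opening: 0.118
grasp_force: 40.4
```

Call:
apply_moves --deltas '[{"claw": 1,"delta_pos": [0,0.2,0],"yaw": 0},{"claw": 1,"delta_pos": [0,0,0],"yaw": 0}]'

```text
clock: 5.22
eef_pos: [599.7, -316.8, 398.6]
tcp_rot: [-3.13, -0.0, 0.066]
contact_force: [-2.6, 30.0, 15.6]
opening: 0.117
grasp_force: 41.0
```

Call:
apply_moves --deltas '[{"claw": 1,"delta_pos": [0,-0.6,0],"yaw": 0},{"claw": -1,"delta_pos": [0,0,0],"yaw": 0},{"claw": -1,"delta_pos": [0,0,0],"yaw": 0},{"claw": -1,"delta_pos": [0,0,0],"yaw": 0},{"claw": -1,"delta_pos": [0,0,0],"yaw": 0},{"claw": -1,"delta_pos": [0,0,-4],"yaw": 0},{"claw": -1,"delta_pos": [0,0,-3],"yaw": 0}]'

```text
clock: 6.1
eef_pos: [598.9, -316.2, 467.8]
tcp_rot: [3.141, -0.0, 0.066]
contact_force: [0.8, -0.7, 0.1]
opening: 0.999
grasp_force: 0.0
```

Call:
apply_moves --deltas '[{"claw": -1,"delta_pos": [0,-5.1,0],"yaw": 0},{"claw": -1,"delta_pos": [0,-5.1,0],"yaw": 0},{"claw": -1,"delta_pos": [0,-5.1,0],"yaw": 0},{"claw": -1,"delta_pos": [0,-5.1,0],"yaw": 0},{"claw": -1,"delta_pos": [0,-5.1,0],"yaw": 0},{"claw": -1,"delta_pos": [0,-5.1,0],"yaw": 0},{"claw": -1,"delta_pos": [0,-5.1,0],"yaw": 0},{"claw": -1,"delta_pos": [0,0,0],"yaw": 0}]'

```text
clock: 7.1
eef_pos: [575.1, 43.0, 466.7]
tcp_rot: [-3.141, 0.0, 0.069]
contact_force: [0.6, -1.0, 0.2]
opening: 0.997
grasp_force: 0.0
```

```bash
python3 - <<'E'
from h import *
R,p=tool()
f=frame('wrist');s=r.sense();print(c(p),s['tcp_rot'],s['clock'],s['contact_force'],s['opening'])
P=cloud(f);q=c(P.reshape(-1,3))
k=q[(q[:,0]>-122)&(q[:,0]<-92)&(q[:,2]>236)&(q[:,2]<252)&(abs(q[:,1])<260)]
h,e=np.histogram(k[:,1],bins=np.arange(-260,261,3)); print([(int(e[i]),int(h[i])) for i in np.nonzero(h)[0]])
k=k[abs(k[:,1]-176)<14]; print(len(k),k.mean(0),k.min(0),k.max(0))
f=frame('side');q=c(cloud(f).reshape(-1,3))
k=q[(q[:,0]>-118)&(q[:,0]<-98)&(q[:,2]>135)&(q[:,2]<250)&(abs(q[:,1])<290)]
h,e=np.histogram(k[:,1],bins=np.arange(-290,291,6)); print([(int(e[i]),int(h[i])) for i in np.nonzero(h)[0]])
E
```

```text
[-104.52974428  177.78426309  466.69449414] [3.14144418e+00 1.39411119e-05 6.84482780e-02] 7.15 [-1.04669309 -1.89825332 -0.48156019] 0.9981313130306546
[(169, 26), (172, 63), (175, 71), (178, 70), (181, 6)]
236 [-103.81478668  175.97495491  243.27283867] [-110.83401106  170.01459761  236.05952395] [-99.42503232 181.72845717 246.95785785]
[(-290, 1), (-284, 15), (-278, 50), (-272, 50), (-266, 10), (-188, 3), (-182, 35), (-176, 61), (-170, 2), (166, 1), (172, 20), (178, 121), (184, 10)]
```

Call:
apply_moves --deltas '[{"claw": -1,"delta_pos": [0,0.15,4],"yaw": 0},{"claw": -1,"delta_pos": [0,0,2.9],"yaw": 0},{"claw": 1,"delta_pos": [0,0,0],"yaw": 0},{"claw": 1,"delta_pos": [0,0,0],"yaw": 0},{"claw": 1,"delta_pos": [0,0,0],"yaw": 0},{"claw": 1,"delta_pos": [0,0,0],"yaw": 0},{"claw": 1,"delta_pos": [0,0,0],"yaw": 0}]'

```text
clock: 8.07
eef_pos: [575.7, 38.9, 398.9]
tcp_rot: [-3.142, -0.002, 0.066]
contact_force: [-0.3, 0.1, 5.5]
opening: 0.115
grasp_force: 39.0
```

Call:
apply_moves --deltas '[{"claw": 1,"delta_pos": [0,1,0],"yaw": 0},{"claw": 1,"delta_pos": [0,2.5,0],"yaw": 0},{"claw": 1,"delta_pos": [0,2.5,0],"yaw": 0},{"claw": 1,"delta_pos": [0,2.5,0],"yaw": 0},{"claw": 1,"delta_pos": [0,2.5,0],"yaw": 0},{"claw": 1,"delta_pos": [0,2.5,0],"yaw": 0},{"claw": 1,"delta_pos": [0,2,0],"yaw": 0},{"claw": 1,"delta_pos": [0,1,0],"yaw": 0}]'

```text
clock: 9.07
eef_pos: [586.7, -126.6, 398.9]
tcp_rot: [3.142, -0.002, 0.065]
contact_force: [-0.1, 2.1, 5.5]
opening: 0.121
grasp_force: 39.2
```

Call:
apply_moves --deltas '[{"claw": 1,"delta_pos": [0,0.4,0],"yaw": 0},{"claw": 1,"delta_pos": [0,0.3,0],"yaw": 0},{"claw": 1,"delta_pos": [0,0,0],"yaw": 0}]'

```text
clock: 9.45
eef_pos: [587.1, -133.0, 398.9]
tcp_rot: [3.141, -0.002, 0.066]
contact_force: [0.2, -0.4, 5.3]
opening: 0.117
grasp_force: 39.2
```

Call:
apply_moves --deltas '[{"claw": 1,"delta_pos": [0,0.2,0],"yaw": 0},{"claw": 1,"delta_pos": [0,0,0],"yaw": 0}]'

```text
clock: 9.7
eef_pos: [587.3, -134.7, 398.9]
tcp_rot: [3.141, -0.002, 0.066]
contact_force: [-0.8, 1.5, 6.2]
opening: 0.114
grasp_force: 39.3
```

Call:
apply_moves --deltas '[{"claw": 1,"delta_pos": [0,0.2,0],"yaw": 0},{"claw": 1,"delta_pos": [0,0,0],"yaw": 0}]'

```text
clock: 9.95
eef_pos: [587.4, -135.4, 398.9]
tcp_rot: [-3.139, -0.002, 0.066]
contact_force: [0.2, 9.3, 6.5]
opening: 0.117
grasp_force: 39.6
```

Call:
apply_moves --deltas '[{"claw": 1,"delta_pos": [0,0.2,0],"yaw": 0},{"claw": 1,"delta_pos": [0,0,0],"yaw": 0}]'

```text
clock: 10.2
eef_pos: [587.4, -136.1, 398.9]
tcp_rot: [-3.135, -0.002, 0.066]
contact_force: [-0.7, 18.3, 9.0]
opening: 0.114
grasp_force: 39.9
```

Call:
apply_moves --deltas '[{"claw": 1,"delta_pos": [0,-0.4,0],"yaw": 0},{"claw": -1,"delta_pos": [0,0,0],"yaw": 0},{"claw": -1,"delta_pos": [0,0,0],"yaw": 0},{"claw": -1,"delta_pos": [0,0,0],"yaw": 0},{"claw": -1,"delta_pos": [0,0,0],"yaw": 0},{"claw": -1,"delta_pos": [0,0,-4],"yaw": 0},{"claw": -1,"delta_pos": [0,0,-3],"yaw": 0}]'

```text
clock: 11.08
eef_pos: [587.0, -135.0, 468.8]
tcp_rot: [3.142, -0.0, 0.066]
contact_force: [0.3, -0.5, -0.6]
opening: 1.001
grasp_force: 0.0
```

Call:
apply_moves --deltas '[{"claw": -1,"delta_pos": [-1.12,-5.42,0],"yaw": 0},{"claw": -1,"delta_pos": [-1.12,-5.42,0],"yaw": 0},{"claw": -1,"delta_pos": [-1.12,-5.42,0],"yaw": 0},{"claw": -1,"delta_pos": [-1.12,-5.42,0],"yaw": 0},{"claw": -1,"delta_pos": [-1.12,-5.42,0],"yaw": 0},{"claw": -1,"delta_pos": [-1.12,-5.42,0],"yaw": 0},{"claw": -1,"delta_pos": [-1.12,-5.42,0],"yaw": 0},{"claw": -1,"delta_pos": [-1.12,-5.42,0],"yaw": 0}]'

```text
clock: 12.08
eef_pos: [468.3, 293.5, 467.8]
tcp_rot: [-3.141, -0.0, 0.066]
contact_force: [1.1, -0.4, 0.2]
opening: 0.998
grasp_force: 0.0
```

Call:
apply_moves --deltas '[{"claw": -1,"delta_pos": [-1.12,-5.42,0],"yaw": 0},{"claw": -1,"delta_pos": [0,0,0],"yaw": -0.174},{"claw": -1,"delta_pos": [0,0,0],"yaw": -0.174},{"claw": -1,"delta_pos": [0,0,0],"yaw": -0.174},{"claw": -1,"delta_pos": [0,0,0],"yaw": -0.174},{"claw": -1,"delta_pos": [0,0,0],"yaw": -0.174},{"claw": -1,"delta_pos": [0,0,0],"yaw": -0.174},{"claw": -1,"delta_pos": [0,0,0],"yaw": -0.174}]'

```text
clock: 13.08
eef_pos: [454.3, 345.2, 467.6]
tcp_rot: [-3.142, 0.0, 1.289]
contact_force: [-0.4, -1.2, 1.3]
opening: 0.996
grasp_force: 0.0
```

```bash
sed -i 's/691.1,-127.5/693.8,-128.1/' h.py; python3 - <<'E'
from h import *
R,p=tool()
f=frame('wrist');s=r.sense();cv2.imwrite('pics/w2.png',f['img']);print(p,s['tcp_rot'],s['clock'],s['qpos'])
P=cloud(f).reshape(-1,3); d=np.hypot(P[:,0]-440,P[:,1]-290)
k=P[(P[:,2]>39)&(P[:,2]<60)&(d<140)]; cc=cv2.minAreaRect(k[:,:2].astype(np.float32)); print(len(k),k[:,2].max(),cc,cv2.boxPoints(cc).round(1).tolist())
R_=k[np.hypot(k[:,0]-454,k[:,1]-345)<42]; (cx,cy),rad=cv2.minEnclosingCircle(R_[:,:2].astype(np.float32)); print('rim',cx,cy,rad)
far=k[np.hypot(k[:,0]-454,k[:,1]-345)>134]; (ex,ey),rad=cv2.minEnclosingCircle(far[:,:2].astype(np.float32)); print('eye',ex,ey,rad,'yaw',np.arctan2(ey-cy,ex-cx))
E
```

```text
[454.29020235 345.18795826 467.60904758] [-3.14152975e+00  1.15695769e-04  1.29779081e+00] 13.125 [ 6.47159799e-01  2.13478827e-01  1.68011138e+00 -2.11099373e-05
  1.24813261e+00  9.20172011e-01]
1331 48.39623742956792 ((437.5019836425781, 281.6584167480469), (197.813720703125, 66.64171600341797), 72.91168975830078) [[376.6000061035156, 196.89999389648438], [440.29998779296875, 177.3000030517578], [498.3999938964844, 366.3999938964844], [434.70001220703125, 386.0]]
rim 454.92816162109375 340.43341064453125 37.83480453491211
eye 413.9480285644531 203.00244140625 17.218666076660156 yaw -1.8605890206241302
```

View pics/w2.png

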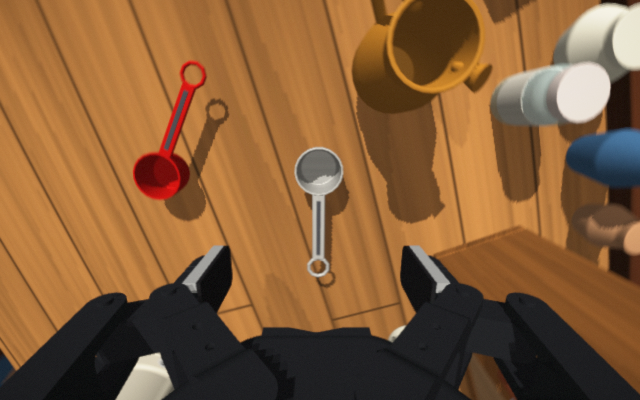

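The wrist picture shows the large cup at (319,171), its handle running down to the eye at (318,266) and squarely between the fingers. The red cup and the pitcher are clear. I'll go down and grip the cup body.

Call:
apply_moves --deltas '[{"claw": -1,"delta_pos": [-0.05,0.2,5.6],"yaw": 0.01},{"claw": -1,"delta_pos": [0,0,6],"yaw": 0},{"claw": -1,"delta_pos": [0,0,6],"yaw": 0},{"claw": -1,"delta_pos": [0,0,5.6],"yaw": 0},{"claw": -1,"delta_pos": [0,0,3],"yaw": 0},{"claw": -1,"delta_pos": [0,0,2.0],"yaw": 0},{"claw": -1,"delta_pos": [0,0,0],"yaw": 0}]'

```text
clock: 14.0
eef_pos: [455.5, 343.8, 184.2]
tcp_rot: [-3.14, 0.003, 1.271]
contact_force: [-0.7, 0.4, 0.4]
opening: 1.001
grasp_force: 0.0
```

Call:
apply_moves --deltas '[{"claw": 1,"delta_pos": [0,0,0],"yaw": 0},{"claw": 1,"delta_pos": [0,0,0],"yaw": 0},{"claw": 1,"delta_pos": [0,0,0],"yaw": 0}]' --grip_force 30

```text
clock: 14.38
eef_pos: [456.4, 344.5, 187.1]
tcp_rot: [3.141, -0.001, 1.273]
contact_force: [-1.3, -1.8, 7.9]
opening: 0.784
grasp_force: 33.4
```

Call:
apply_moves --deltas '[{"claw": 1,"delta_pos": [0,0,-3],"yaw": 0},{"claw": 1,"delta_pos": [0,0,-5],"yaw": 0},{"claw": 1,"delta_pos": [0,0,-6],"yaw": 0},{"claw": 1,"delta_pos": [0,0,-6],"yaw": 0},{"claw": 1,"delta_pos": [0,0,-5],"yaw": 0},{"claw": 1,"delta_pos": [0,0,-3],"yaw": 0},{"claw": 1,"delta_pos": [0,0,0],"yaw": -0.17},{"claw": 1,"delta_pos": [0,0,0],"yaw": -0.17}]'

```text
clock: 15.38
eef_pos: [455.8, 344.0, 466.9]
tcp_rot: [3.14, -0.001, 1.619]
contact_force: [0.0, -0.1, -1.8]
opening: 0.779
grasp_force: 34.4
```

Call:
apply_moves --deltas '[{"claw": 1,"delta_pos": [0,0,0],"yaw": -0.177},{"claw": 1,"delta_pos": [0,0,0],"yaw": -0.177},{"claw": 1,"delta_pos": [0,0,0],"yaw": -0.177},{"claw": 1,"delta_pos": [0,0,0],"yaw": -0.177},{"claw": 1,"delta_pos": [0,0,0],"yaw": -0.177},{"claw": 1,"delta_pos": [0,0,0],"yaw": -0.177},{"claw": 1,"delta_pos": [0,0,0],"yaw": -0.177},{"claw": 1,"delta_pos": [0,0,0],"yaw": -0.177}]'

```text
clock: 16.38
eef_pos: [455.8, 344.1, 466.3]
tcp_rot: [3.141, 0.001, 3.035]
contact_force: [-0.2, 0.3, -1.4]
opening: 0.777
grasp_force: 34.4
```

Call:
apply_moves --deltas '[{"claw": 1,"delta_pos": [0,0,0],"yaw": -0.177},{"claw": 1,"delta_pos": [0.2,-5.1,0],"yaw": 0},{"claw": 1,"delta_pos": [0,-5.1,0],"yaw": 0},{"claw": 1,"delta_pos": [0,-5.1,0],"yaw": 0},{"claw": 1,"delta_pos": [0,-5.1,0],"yaw": 0},{"claw": 1,"delta_pos": [0,-5.1,0],"yaw": 0},{"claw": 1,"delta_pos": [0,-5.1,0],"yaw": 0},{"claw": 1,"delta_pos": [0,0,0],"yaw": 0}]'

```text
clock: 17.38
eef_pos: [473.6, 36.0, 466.3]
tcp_rot: [-3.141, 0.001, -3.081]
contact_force: [0.7, 1.0, -2.2]
opening: 0.781
grasp_force: 34.6
```

```bash
python3 - <<'E'
from h import *
R,p=tool()
s=r.sense();print(c(p),s['tcp_rot'],s['clock'],s['opening'],s['grasp_force'],s['contact_force'])
for n in('side','top','wrist'):
    f=frame(n);cv2.imwrite(f'pics/{n}3.png',f['img'])
    q=c(cloud(f)).reshape(-1,3)
    k=q[(q[:,2]>295)&(q[:,2]<335)&(q[:,0]>-170)&(q[:,0]<-20)&(abs(q[:,1]-180)<30)]
    if len(k)<20: print(n,len(k)); continue
    X=k[:,0]; l=np.polyfit(X,k[:,2],1); m=np.polyfit(X,k[:,1],1); print(n,len(k),X.max(),'z@-60',np.polyval(l,-60),np.arctan(l[0]),'y@-60',np.polyval(m,-60),m[0])
E
```

```text
[-208.85503177  178.24933233  466.26466888] [-3.14083877e+00  1.04554371e-03 -3.08080545e+00] 17.375 0.7807828576552736 34.602794107049704 [ 0.7351983   1.03153944 -2.16602293]
side 213 -51.155557428699 z@-60 317.9919941097711 -0.03470956634552379 y@-60 182.20013111800554 -0.01597518632265662
top 121 -49.57845958403587 z@-60 318.3567828112292 -0.056574964667307076 y@-60 180.44434641242643 0.0064141284466630415
wrist 0
```

Call:
apply_moves --deltas '[{"claw": 1,"delta_pos": [0,0.15,2],"yaw": 0},{"claw": 1,"delta_pos": [0,0,1.2],"yaw": 0},{"claw": 1,"delta_pos": [0,0,0.6],"yaw": 0},{"claw": 1,"delta_pos": [0,0,0.6],"yaw": 0},{"claw": 1,"delta_pos": [0,0,0],"yaw": 0}]'

```text
clock: 18.15
eef_pos: [473.9, 40.4, 421.6]
tcp_rot: [3.142, -0.0, -3.076]
contact_force: [-0.4, 0.6, -0.8]
opening: 0.78
grasp_force: 34.6
```

Call:
apply_moves --deltas '[{"claw": 1,"delta_pos": [0,0,0.8],"yaw": 0},{"claw": 1,"delta_pos": [0,0,0.8],"yaw": 0},{"claw": 1,"delta_pos": [0,0,0],"yaw": 0}]'

```text
clock: 18.52
eef_pos: [473.6, 40.2, 404.9]
tcp_rot: [-3.142, -0.001, -3.077]
contact_force: [-0.8, -0.5, -0.2]
opening: 0.777
grasp_force: 34.6
```

```bash
cat > hd.py <<'E'
from h import *
import sys
def handle(lo=150,hi=345,xr=(-190,40)):
    R,p=tool();s=r.sense();print('tcp',c(p).round(1),s['clock'],s['opening'],s['grasp_force'],s['contact_force'].round(1))
    for n in('side','top'):
        f=frame(n);q=c(cloud(f));I=f['img'].astype(int)
        grey=(I.max(2)-I.min(2)<25)&(I.max(2)>70)
        k=q[grey&(q[...,2]>lo)&(q[...,2]<hi)&(q[...,0]>xr[0])&(q[...,0]<xr[1])&(abs(q[...,1]-180)<28)]
        if len(k)<15: print(n,len(k)); continue
        l=np.polyfit(k[:,0],k[:,2],1); res=abs(k[:,2]-np.polyval(l,k[:,0])); k=k[res<8]; l=np.polyfit(k[:,0],k[:,2],1)
        e=k[k[:,0]>k[:,0].max()-6]; print(n,len(k),'far end',e.mean(0).round(1),k[:,0].max().round(1),'tilt deg',np.degrees(np.arctan(l[0])).round(1),'z@-72',np.polyval(l,-72).round(1))
if __name__=='__main__': handle()
E
python3 hd.py
```

```text
tcp [-208.6  182.4  404.9] 18.525 0.776615660831411 34.619040470570326 [-0.8 -0.5 -0.2]
side 214 far end [-36.  166.3 278.4] -36.0 tilt deg 9.6 z@-72 287.0
top 66 far end [-52.5 173.1 280.2] -52.5 tilt deg -2.7 z@-72 284.6
```

```bash
python3 - <<'E'
from h import *
f=frame('side');g=frame('top');
a=cv2.resize(f['img'][110:260,200:380],(480,400));b=cv2.resize(g['img'][120:220,255:335],(320,400))
cv2.imwrite('pics/t4.png',np.hstack([a,b]))
E
```

```text
(no output)
```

View pics/t4.png

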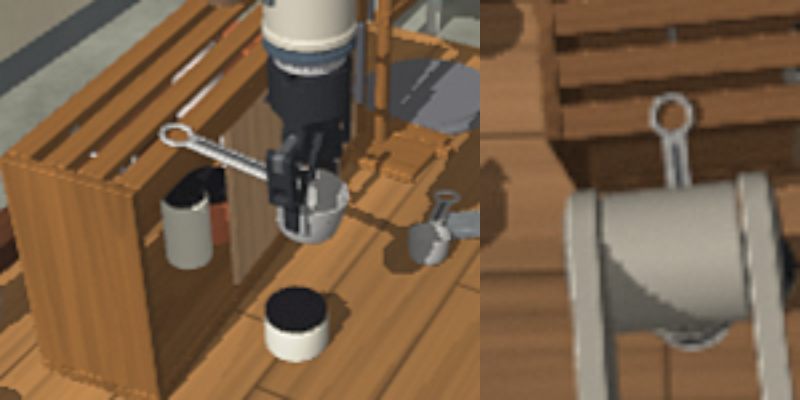

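The picture shows the ring resting on the front slat at (176,135) in the left half, with the cup tilting in the grip as wanted. In the right half, the hook wire seen through the slats at (672,35) lines up with the ring at (672,115).

Call:
apply_moves --deltas '[{"claw": 1,"delta_pos": [0,0,0.8],"yaw": 0},{"claw": 1,"delta_pos": [0,0,0.8],"yaw": 0},{"claw": 1,"delta_pos": [0,0,0.8],"yaw": 0},{"claw": 1,"delta_pos": [0,0,0],"yaw": 0}]'

```text
clock: 19.23
eef_pos: [473.4, 40.2, 380.7]
tcp_rot: [-3.142, -0.002, -3.076]
contact_force: [-1.5, -0.7, -1.0]
opening: 0.781
grasp_force: 34.5
```

Call:
apply_moves --deltas '[{"claw": 1,"delta_pos": [3,0,0],"yaw": 0},{"claw": 1,"delta_pos": [3,0,0],"yaw": 0},{"claw": 1,"delta_pos": [2,0,0],"yaw": 0},{"claw": 1,"delta_pos": [0,0,0],"yaw": 0},{"claw": 1,"delta_pos": [0,0,0],"yaw": 0}]'

```text
clock: 19.85
eef_pos: [394.9, 35.1, 382.1]
tcp_rot: [3.142, 0.002, -3.076]
contact_force: [0.8, 0.0, -1.2]
opening: 0.783
grasp_force: 34.5
```

```bash
python3 - <<'E'
from hd import *
R,p=tool();s=r.sense();print(c(p).round(1),s['clock'],s['opening'],s['tcp_rot'],s['contact_force'])
for n in('side','top'):
    f=frame(n);q=c(cloud(f)); 
    k=q[(q[...,2]>255)&(q[...,2]<330)&(q[...,0]>-250)&(q[...,0]<-85)&(abs(q[...,1]-180)<22)]
    print(n,len(k),k.max(0))
    l,m=np.polyfit(k[:,0],k[:,2],1),np.polyfit(k[:,0],k[:,1],1); print(np.degrees(np.arctan(l[0])),m,k[k[:,0]>k[:,0].max()-5].mean(0), np.abs(k[:,2]-np.polyval(l,k[:,0])).max())
E
```

```text
[-287.5  182.6  382.1] 19.85 0.783206774891684 [ 3.14152671e+00  1.66369017e-03 -3.07642054e+00] [ 0.84526462  0.02944918 -1.22109409]
side 185 [-129.99946084  201.67293086  278.16401524]
12.196416958909406 [2.19811258e-03 1.87844585e+02] [-132.76884259  185.58042627  275.6579173 ] 5.672951448311096
top 152 [-129.39214141  200.36817848  281.08536363]
12.266871010514095 [2.95310660e-02 1.88689977e+02] [-132.28834139  183.20957654  276.98712256] 9.469594080115485
```

```bash
cat > fit.py <<'E'
from h import *
def fit(names=('side','top'),x0=None):
    R,p=tool();s=r.sense();t=c(p);print('tcp',t.round(1),s['clock'],'op',round(s['opening'],3),'yaw',s['tcp_rot'][2].round(3),'F',s['contact_force'].round(1))
    for n in names:
        f=frame(n);q=c(cloud(f))
        k=q[(q[...,2]>t[2]-160)&(q[...,2]<t[2]-70)&(q[...,0]>t[0]+52)&(q[...,0]<t[0]+175)&(abs(q[...,1]-t[1])<24)]
        # robust line via cv2.fitLine
        v=cv2.fitLine(k.astype(np.float32),cv2.DIST_HUBER,0,.01,.01).ravel(); v=v*np.sign(v[0])
        far=k[k[:,0]>k[:,0].max()-4].mean(0)
        print(n,len(k),'tilt',np.degrees(np.arcsin(v[2])).round(1),'yaw',np.arctan2(v[1],v[0]).round(3),'far',far.round(1),'xmax-tcp',(k[:,0].max()-t[0]).round(1),'dz',(far[2]-t[2]).round(1),'dy',(far[1]-t[1]).round(1))
if __name__=='__main__': fit()
E
python3 fit.py
```

```text
tcp [-287.5  182.6  381.9] 19.95 op 0.787 yaw -3.076 F [ 0.9 -0.6 -1.6]
side 223 tilt 12.6 yaw -0.016 far [-134.1  183.9  273.9] xmax-tcp 155.1 dz -108.0 dy 1.3
top 155 tilt 12.1 yaw 0.037 far [-132.5  186.   274.5] xmax-tcp 157.4 dz -107.4 dy 3.5
```

Call:
apply_moves --deltas '[{"claw": 1,"delta_pos": [0,-0.35,-2.8],"yaw": 0},{"claw": 1,"delta_pos": [-4,0,0],"yaw": 0},{"claw": 1,"delta_pos": [-4,0,0],"yaw": 0},{"claw": 1,"delta_pos": [0,0,1.4],"yaw": 0},{"claw": 1,"delta_pos": [0,0,1.4],"yaw": 0},{"claw": 1,"delta_pos": [0,0,0.9],"yaw": 0},{"claw": 1,"delta_pos": [0,0,0.9],"yaw": 0},{"claw": 1,"delta_pos": [0,0,0.8],"yaw": 0}]'

```text
clock: 21.05
eef_pos: [473.9, 36.7, 355.3]
tcp_rot: [3.142, 0.0, -3.076]
contact_force: [-0.3, -0.1, 0.8]
opening: 0.78
grasp_force: 34.5
```

Call:
apply_moves --deltas '[{"claw": 1,"delta_pos": [0,0,0],"yaw": 0},{"claw": 1,"delta_pos": [3,0,0],"yaw": 0},{"claw": 1,"delta_pos": [3,0,0],"yaw": 0},{"claw": 1,"delta_pos": [2,0,0],"yaw": 0},{"claw": 1,"delta_pos": [0,0,0],"yaw": 0}]'

```text
clock: 21.68
eef_pos: [393.4, 31.5, 355.9]
tcp_rot: [-3.142, 0.0, -3.076]
contact_force: [0.3, 0.4, -0.8]
opening: 0.782
grasp_force: 34.5
```

```bash
python3 fit.py
```

```text
tcp [-289.2  179.   355.9] 21.675 op 0.782 yaw -3.076 F [ 0.3  0.4 -0.8]
side 219 tilt 21.6 yaw 0.007 far [-141.   183.8  270.6] xmax-tcp 149.5 dz -85.3 dy 4.8
top 147 tilt 20.9 yaw 0.01 far [-141.1  179.4  274.9] xmax-tcp 150.5 dz -81.0 dy 0.3
```

```bash
python3 - <<'E'
from h import *
f=frame('top');print('c at grey wire',c(at(f,[[303,128.7]],235)),proj(f,[w([4,180,222]),w([-9,180,246]),w([40,180,235]),w([60,180,240])]).round(1).tolist())
q=c(cloud(f));k=(abs(q[...,1]-180)<40)&(q[...,2]>200)&(q[...,2]<262)&(q[...,0]>-60)&(q[...,0]<72)
vs,us=np.nonzero(k); 
I=f['img'];
for v,u in zip(vs,us): print(u,v,q[v,u].round(0),I[v,u],end=' | ')
g=frame('side');a=cv2.resize(g['img'][130:230,225:325],(600,600),interpolation=cv2.INTER_CUBIC);cv2.imwrite('pics/t5.png',a)
print(proj(g,[w([4,180,222]),w([-9,180,246])]).round(1).tolist())
E
```

```text
c at grey wire [[  6.62601219 179.24083084 235.        ]] [[303.0, 130.4], [303.0, 132.8], [301.9, 118.5], [301.3, 112.1]]
301 114 [ 54. 181. 240.] [58 63 67] | 302 114 [ 54. 178. 237.] [57 70 85] | 301 115 [ 51. 182. 237.] [74 79 83] | 302 115 [ 50. 179. 240.] [ 77  89 103] | 301 116 [ 47. 182. 239.] [77 82 86] | 302 116 [ 47. 179. 239.] [ 79  89 100] | 301 117 [ 46. 182. 231.] [ 80  89 102] | 302 117 [ 45. 179. 235.] [ 75  90 107] | 302 127 [ 13. 182. 231.] [62 67 75] | 303 127 [ 14. 179. 227.] [68 71 76] | 302 128 [ 11. 182. 227.] [63 70 76] | 303 128 [ 13. 179. 217.] [76 79 81] | 302 129 [  9. 183. 222.] [65 71 73] | 303 129 [  8. 180. 225.] [77 79 79] | 303 130 [  4. 180. 227.] [ 70  86 111] | [[246.8, 173.5], [249.9, 167.4]]
```

View pics/t5.png

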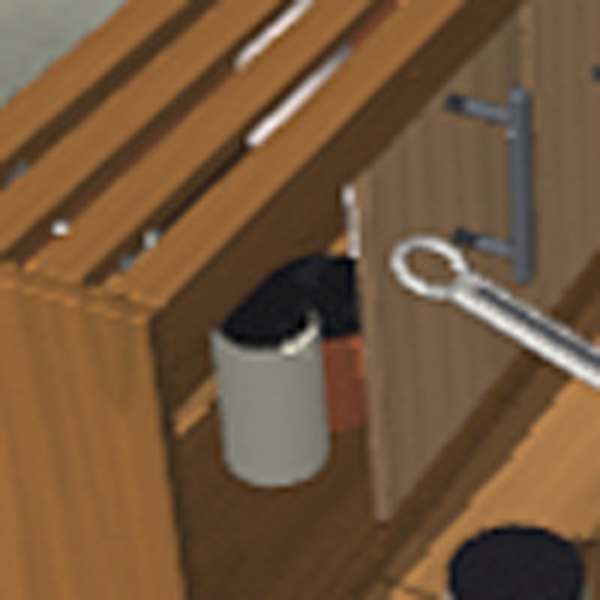

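The crop shows the left bay open and the ring at (430,265) in front of it. Top-view depth puts the hook wire at y≈180, which matches the ring. I'll lower the cup and insert it along the handle's slope.

Call:
apply_moves --deltas '[{"claw": 1,"delta_pos": [0,0,3.3],"yaw": 0},{"claw": 1,"delta_pos": [0,0,3.35],"yaw": 0},{"claw": 1,"delta_pos": [-2.7,0,-1.05],"yaw": 0},{"claw": 1,"delta_pos": [-2.7,0,-1.05],"yaw": 0},{"claw": 1,"delta_pos": [-2.6,0,-1.01],"yaw": 0},{"claw": 1,"delta_pos": [-2,0,-0.78],"yaw": 0},{"claw": 1,"delta_pos": [0,0,0],"yaw": 0},{"claw": 1,"delta_pos": [0,0,0],"yaw": 0}]'

```text
clock: 22.88
eef_pos: [493.4, 38.0, 327.4]
tcp_rot: [3.142, -0.002, -3.076]
contact_force: [-0.5, 0.3, -1.7]
opening: 0.78
grasp_force: 34.8
```

```bash
python3 - <<'E'
from fit import *
fit()
g=frame('side');R,p=tool();t=c(p)
E=t+[133.5,1.5,-90];print('E',E,proj(g,[w(E),w(E+[14,0,5.5])]).round(1).tolist())
h=frame('top')
a=cv2.resize(g['img'][130:230,225:325],(400,400),interpolation=cv2.INTER_CUBIC);b=cv2.resize(h['img'][110:170,270:330],(400,400),interpolation=cv2.INTER_CUBIC);cv2.imwrite('pics/t6.png',np.hstack([a,b]))
E
```

```text
tcp [-189.   179.   327.4] 22.875 op 0.78 yaw -3.076 F [-0.5  0.3 -1.7]
side 193 tilt 25.7 yaw -0.034 far [-15.5 185.4 244.1] xmax-tcp 173.6 dz -83.2 dy 6.4
top 63 tilt 50.3 yaw 0.034 far [-78.  181.3 245.4] xmax-tcp 112.8 dz -81.9 dy 2.3
E [-55.68112102 180.47790132 237.64023255] [[265.0, 174.0], [260.3, 171.1]]
```

View pics/t6.png

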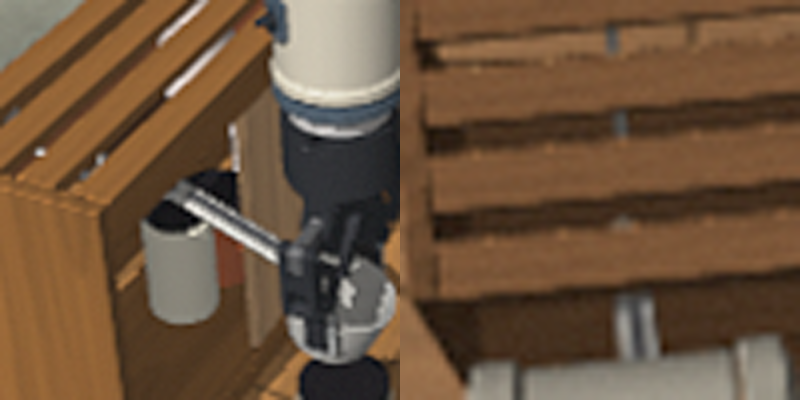

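The ring is under the lip: the handle at (180,190) in the left half slopes up into the bay. In the right half the handle at (636,330) is in line with the hook wire at (621,122). I'll continue along the slope.

Call:
apply_moves --deltas '[{"claw": 1,"delta_pos": [-1.6,0,-0.62],"yaw": 0},{"claw": 1,"delta_pos": [-1.5,0,-0.6],"yaw": 0},{"claw": 1,"delta_pos": [-1.0,0,-0.4],"yaw": 0},{"claw": 1,"delta_pos": [-0.5,0,-0.2],"yaw": 0},{"claw": 1,"delta_pos": [0,0,0],"yaw": 0}]'

```text
clock: 23.7
eef_pos: [540.0, 41.1, 346.2]
tcp_rot: [-3.142, -0.0, -3.076]
contact_force: [0.2, 0.5, -1.4]
opening: 0.786
grasp_force: 34.8
```

```bash
python3 - <<'E'
from fit import *
R,p=tool();t=c(p);s=r.sense();print(t,s['contact_force'],s['wrist_torque'],s['clock'])
h=frame('top');E=t+[133.5,1.5,-90];print('E',E)
q=c(cloud(h));k=(abs(q[...,1]-180)<35)&(q[...,2]>200)&(q[...,2]<271)&(q[...,0]>-60)&(q[...,0]<72)
for v,u in zip(*np.nonzero(k)): print(u,v,q[v,u].round(0),end=' | ')
g=frame('side');q=c(cloud(g));k=(abs(q[...,1]-180)<35)&(q[...,2]>200)&(q[...,2]<271)&(q[...,0]>-60)&(q[...,0]<60)
print()
for v,u in list(zip(*np.nonzero(k)))[::4]: print(u,v,q[v,u].round(0),end=' | ')
E
```

```text
[-142.26844288  178.94900254  346.21911716] [ 0.1990231   0.52615112 -1.37438704] [0.04770021 0.04383061 0.033621  ] 23.7
E [ -8.76844288 180.44900254 256.21911716]
307 113 [ 48. 162. 270.] | 301 114 [ 55. 182. 235.] | 302 114 [ 54. 178. 237.] | 301 115 [ 52. 182. 236.] | 302 115 [ 49. 178. 246.] | 301 116 [ 47. 182. 243.] | 302 116 [ 48. 179. 234.] | 301 117 [ 46. 182. 232.] | 302 117 [ 45. 179. 235.] | 311 126 [  5. 153. 271.] | 302 127 [ 16. 182. 221.] | 303 127 [ 15. 179. 224.] | 300 128 [  3. 188. 265.] | 301 128 [  2. 185. 266.] | 302 128 [  3. 182. 263.] | 303 128 [  3. 178. 261.] | 304 128 [  2. 175. 262.] | 305 128 [  3. 172. 260.] | 299 129 [  2. 191. 257.] | 300 129 [  0. 188. 263.] | 301 129 [  1. 185. 258.] | 302 129 [ 10. 183. 219.] | 303 129 [  9. 180. 220.] | 304 129 [ -0. 176. 259.] | 305 129 [ -2. 172. 265.] | 306 129 [ -2. 169. 263.] | 298 130 [ -2. 195. 261.] | 299 130 [ -3. 191. 263.] | 303 130 [  6. 180. 218.] | 306 130 [ -4. 170. 260.] | 307 130 [ -4. 167. 259.] | 298 131 [ -3. 195. 253.] | 300 140 [-36. 191. 271.] | 301 140 [-31. 188. 244.] | 302 140 [-32. 185. 246.] | 303 140 [-33. 182. 248.] | 304 140 [-33. 179. 248.] | 305 140 [-33. 176. 248.] | 306 140 [-34. 173. 249.] | 301 141 [-35. 189. 247.] | 302 141 [-35. 185. 247.] | 303 141 [-36. 182. 247.] | 304 141 [-37. 179. 252.] | 305 141 [-37. 176. 252.] | 306 141 [-37. 173. 247.] | 301 142 [-37. 189. 243.] | 302 142 [-39. 186. 248.] | 303 142 [-40. 183. 252.] | 304 142 [-38. 180. 241.] | 305 142 [-39. 176. 243.] | 306 142 [-40. 173. 249.] | 301 143 [-39. 190. 236.] | 302 143 [-42. 186. 248.] | 303 143 [-42. 183. 248.] | 304 143 [-42. 180. 248.] | 305 143 [-42. 177. 246.] | 306 143 [-43. 173. 250.] | 
235 151 [ 51. 156. 269.] | 239 163 [  7. 204. 270.] | 254 166 [-22. 179. 253.] | 254 167 [-23. 180. 251.] | 252 168 [-21. 188. 253.] | 252 169 [-23. 191. 251.] | 249 172 [ -5. 181. 230.] | 245 174 [  8. 184. 221.] |
```

Seen through the slats, the ring's far arc spans x≈0–3, y 167–195 at z≈262. That puts the ring behind and above the tip and centred on the hook wire at y=180. I'll lower it over the tip.

Call:
apply_moves --deltas '[{"claw": 1,"delta_pos": [-0.1,0,0.8],"yaw": 0},{"claw": 1,"delta_pos": [0,0,0.8],"yaw": 0},{"claw": 1,"delta_pos": [0,0,0.8],"yaw": 0},{"claw": 1,"delta_pos": [0,0,0.6],"yaw": 0},{"claw": 1,"delta_pos": [0,0,0],"yaw": 0}]'

```text
clock: 24.42
eef_pos: [540.7, 41.1, 315.6]
tcp_rot: [3.142, -0.001, -3.076]
contact_force: [0.2, -0.8, -1.7]
opening: 0.783
grasp_force: 34.8
```

```bash
cat > ring.py <<'E'
from fit import *
R,p=tool();t=c(p);s=r.sense();print(t.round(1),s['contact_force'].round(1),s['wrist_torque'].round(2),s['clock'],s['opening'])
for n,st in(('top',1),('side',2)):
    h=frame(n);q=c(cloud(h));k=(abs(q[...,1]-180)<35)&(q[...,2]>190)&(q[...,2]<271)&(q[...,0]>-45)&(q[...,0]<30)
    print(n,*[(int(u),int(v),*q[v,u].round(0).astype(int).tolist()) for v,u in list(zip(*np.nonzero(k)))[::st]])
E
python3 ring.py
```

```text
[-141.6  178.9  315.6] [ 0.2 -0.8 -1.7] [0.01 0.04 0.02] 24.425 0.7830464338154295
top (302, 127, 14, 182, 229) (303, 127, 13, 179, 232) (302, 128, 13, 183, 220) (303, 128, 10, 179, 229) (302, 129, 8, 183, 226) (303, 129, 9, 180, 220) (301, 130, 5, 186, 225) (302, 130, 2, 183, 238) (303, 130, 3, 180, 234) (304, 130, 3, 176, 231) (305, 130, 3, 173, 230) (306, 130, 3, 170, 231) (311, 139, -36, 156, 271) (300, 140, -36, 191, 270) (301, 140, -27, 189, 222) (302, 140, -27, 186, 220) (303, 140, -27, 183, 220) (304, 140, -27, 180, 220) (305, 140, -28, 176, 221) (306, 140, -29, 173, 227) (301, 141, -29, 190, 215) (302, 141, -29, 186, 217) (303, 141, -30, 183, 218) (304, 141, -31, 180, 221) (305, 141, -32, 176, 226) (306, 141, -32, 173, 225) (302, 142, -31, 187, 211) (303, 142, -34, 183, 222) (304, 142, -35, 180, 228) (305, 142, -34, 177, 221) (306, 142, -33, 174, 215) (302, 143, -36, 187, 217) (303, 143, -37, 184, 222) (304, 143, -37, 180, 218) (305, 143, -36, 177, 212) (306, 143, -35, 174, 210)
side (250, 153, 7, 150, 270) (251, 168, -11, 179, 244) (251, 169, -15, 184, 245) (250, 170, -11, 184, 240) (248, 171, 3, 174, 227) (249, 172, -7, 184, 233) (247, 173, 3, 181, 224) (245, 174, -1, 196, 232) (247, 174, 2, 182, 222) (246, 175, -5, 197, 230)
```

The ring is over the tip: the tip shows at (-11,244) and the ring's far wire at z≈231, just above the seat. I'll seat it and swing the cup down on an arc around the hook.

Call:
apply_moves --deltas '[{"claw": 1,"delta_pos": [0,0,0.3],"yaw": 0},{"claw": 1,"delta_pos": [-0.25,0,0.6],"yaw": 0},{"claw": 1,"delta_pos": [-0.29,0,0.6],"yaw": 0},{"claw": 1,"delta_pos": [-0.33,0,0.6],"yaw": 0},{"claw": 1,"delta_pos": [-0.36,0,0.6],"yaw": 0},{"claw": 1,"delta_pos": [-0.38,0,0.6],"yaw": 0},{"claw": 1,"delta_pos": [0,0,0],"yaw": 0}]' --grip_force 25

```text
clock: 25.4
eef_pos: [557.2, 42.2, 282.8]
tcp_rot: [3.142, -0.0, -3.076]
contact_force: [0.3, -0.5, -0.6]
opening: 0.787
grasp_force: 34.8
```

```bash
python3 ring.py; python3 - <<'E'
from fit import *
fit(('side',))
E
```

```text
[-125.   178.9  282.8] [ 0.3 -0.5 -0.6] [-0.   -0.06 -0.04] 25.4 0.7870029673395758
top (311, 126, 5, 153, 271) (302, 127, 14, 182, 227) (303, 127, 14, 179, 227) (302, 128, 10, 182, 233) (303, 128, 11, 179, 225) (302, 129, 9, 183, 220) (303, 129, 7, 179, 227) (300, 130, 5, 189, 225) (301, 130, 5, 186, 228) (302, 130, 5, 183, 225) (303, 130, 4, 180, 226) (304, 130, 3, 177, 230) (305, 130, 3, 173, 232) (306, 130, 5, 170, 218) (310, 139, -36, 160, 269) (300, 140, -36, 191, 271) (301, 140, -24, 189, 208) (302, 140, -25, 186, 213) (303, 140, -24, 183, 208) (304, 140, -25, 180, 208) (305, 140, -24, 177, 204) (306, 140, -24, 173, 203) (302, 141, -27, 187, 205) (303, 141, -28, 183, 207) (304, 141, -28, 180, 206) (305, 141, -28, 177, 208) (306, 141, -30, 174, 213) (302, 142, -32, 187, 214) (303, 142, -31, 184, 208) (304, 142, -32, 180, 210) (305, 142, -32, 177, 209) (306, 142, -33, 174, 213) (302, 143, -35, 187, 215) (303, 143, -34, 184, 208) (304, 143, -34, 181, 205) (305, 143, -36, 177, 212)
side (250, 153, 6, 150, 271) (240, 162, 7, 199, 271) (251, 168, -13, 181, 245) (251, 169, -13, 182, 243) (251, 170, -12, 181, 239) (249, 171, 2, 171, 225) (247, 172, 5, 177, 225) (249, 172, -4, 180, 229) (247, 173, 2, 182, 225) (245, 174, 2, 191, 228) (247, 174, 1, 184, 224) (245, 175, 1, 193, 226) (263, 183, -42, 174, 199) (263, 184, -42, 175, 197) (261, 185, -42, 185, 200) (263, 185, -44, 178, 196) (261, 186, -42, 186, 197) (259, 187, -39, 192, 197) (261, 187, -44, 190, 197)
tcp [-125.3  178.9  283.2] 25.5 op 0.78 yaw -3.076 F [-0.3  1.  -1. ]
side 82 tilt 34.7 yaw 0.043 far [-41.2 185.2 196.6] xmax-tcp 86.3 dz -86.6 dy 6.3
```

Call:
apply_moves --deltas '[{"claw": 1,"delta_pos": [-0.33,0,0.5],"yaw": 0},{"claw": -0.5,"delta_pos": [0,0,0],"yaw": 0},{"claw": -0.5,"delta_pos": [0,0,0],"yaw": 0}]' --grip_force 20

```text
clock: 25.92
eef_pos: [560.4, 42.4, 278.4]
tcp_rot: [3.142, 0.0, -3.076]
contact_force: [0.4, -0.9, -0.4]
opening: 0.786
grasp_force: 34.8
```

Call:
apply_moves --deltas '[{"claw": -0.54,"delta_pos": [0,0,0],"yaw": 0},{"claw": -0.55,"delta_pos": [0,0,0],"yaw": 0}]'

```text
clock: 26.18
eef_pos: [560.3, 42.4, 278.4]
tcp_rot: [3.142, 0.0, -3.076]
contact_force: [-0.3, 0.2, -0.0]
opening: 0.784
grasp_force: 34.8
```

```bash
python3 -c "
from fit import *
fit(('side',))"
```

```text
tcp [-121.9  178.9  278.4] 26.175 op 0.784 yaw -3.076 F [-0.3  0.2 -0. ]
side 78 tilt 37.1 yaw 0.087 far [-40.5 184.1 195.9] xmax-tcp 83.7 dz -82.5 dy 5.1
```

Call:
apply_moves --deltas '[{"claw": -0.56,"delta_pos": [0,0,0],"yaw": 0}]'

```text
clock: 26.35
eef_pos: [560.4, 42.4, 278.4]
tcp_rot: [3.142, 0.0, -3.076]
contact_force: [-0.5, 0.3, 0.6]
opening: 0.784
grasp_force: 34.8
```

Call:
apply_moves --deltas '[{"claw": -0.57,"delta_pos": [0,0,0],"yaw": 0}]'

```text
clock: 26.48
eef_pos: [560.3, 42.4, 278.3]
tcp_rot: [-3.142, 0.0, -3.076]
contact_force: [0.0, -0.6, -0.1]
opening: 0.785
grasp_force: 25.8
```

Call:
apply_moves --deltas '[{"claw": -0.58,"delta_pos": [0,0,0],"yaw": 0}]'

```text
clock: 26.6
eef_pos: [560.2, 42.4, 278.2]
tcp_rot: [-3.142, -0.0, -3.076]
contact_force: [1.2, -0.7, -1.0]
opening: 0.795
grasp_force: 16.9
```

Call:
apply_moves --deltas '[{"claw": -0.59,"delta_pos": [0,0,0],"yaw": 0}]'

```text
clock: 26.72
eef_pos: [560.2, 42.4, 278.2]
tcp_rot: [3.142, -0.0, -3.076]
contact_force: [-0.3, -0.5, -0.4]
opening: 0.796
grasp_force: 9.9
```

Call:
apply_moves --deltas '[{"claw": -0.6,"delta_pos": [0,0,0],"yaw": 0},{"claw": -0.61,"delta_pos": [0,0,0],"yaw": 0}]'

```text
clock: 26.98
eef_pos: [560.1, 42.4, 278.1]
tcp_rot: [3.142, -0.001, -3.076]
contact_force: [-0.2, 0.1, -1.4]
opening: 0.806
grasp_force: 1.7
```

```bash
python3 -c "
from fit import *
fit(('side',))"
```

```text
tcp [-122.1  178.9  278.1] 26.975 op 0.806 yaw -3.076 F [-0.2  0.1 -1.4]
side 80 tilt 37.5 yaw -0.037 far [-38.8 183.4 195. ] xmax-tcp 85.9 dz -83.1 dy 4.4
```

Call:
apply_moves --deltas '[{"claw": -0.612,"delta_pos": [0,0,0],"yaw": 0},{"claw": -0.614,"delta_pos": [0,0,0],"yaw": 0},{"claw": -0.614,"delta_pos": [0,0,0],"yaw": 0}]'

```text
clock: 27.4
eef_pos: [560.3, 42.4, 278.3]
tcp_rot: [-3.142, -0.0, -3.076]
contact_force: [-0.1, 0.3, -1.8]
opening: 0.809
grasp_force: 1.0
```

```bash
python3 -c "
from fit import *
fit(('side',))"
```

```text
tcp [-122.   178.9  278.3] 27.4 op 0.809 yaw -3.076 F [-0.1  0.3 -1.8]
side 77 tilt 37.7 yaw -0.019 far [-41.6 185.6 196.6] xmax-tcp 81.8 dz -81.7 dy 6.7
```

Call:
apply_moves --deltas '[{"claw": -0.616,"delta_pos": [0,0,0],"yaw": 0},{"claw": -0.616,"delta_pos": [0,0,0],"yaw": 0}]'

```text
clock: 27.7
eef_pos: [560.4, 42.4, 278.4]
tcp_rot: [-3.142, 0.0, -3.076]
contact_force: [0.7, 0.3, -0.4]
opening: 0.809
grasp_force: 0.7
```

Call:
apply_moves --deltas '[{"claw": -0.618,"delta_pos": [0,0,0],"yaw": 0},{"claw": -0.618,"delta_pos": [0,0,0],"yaw": 0}]'

```text
clock: 27.95
eef_pos: [560.4, 42.4, 278.4]
tcp_rot: [3.142, 0.0, -3.076]
contact_force: [-0.3, -0.5, 0.7]
opening: 0.814
grasp_force: 0.0
```

```bash
python3 -c "
from fit import *
fit(('side',))"
```

```text
tcp [-121.9  178.9  278.4] 27.95 op 0.814 yaw -3.076 F [-0.3 -0.5  0.7]
side 135 tilt 56.9 yaw 0.003 far [-29.6 184.1 180.6] xmax-tcp 93.9 dz -97.8 dy 5.2
```

Call:
apply_moves --deltas '[{"claw": -0.7,"delta_pos": [3,0,0],"yaw": 0},{"claw": -1,"delta_pos": [5,0,0],"yaw": 0},{"claw": -1,"delta_pos": [5,0,0],"yaw": 0},{"claw": -1,"delta_pos": [0,0,-5],"yaw": 0},{"claw": -1,"delta_pos": [0,0,-5],"yaw": 0},{"claw": -1,"delta_pos": [0,0,-3],"yaw": 0},{"claw": -1,"delta_pos": [0,0,0],"yaw": 0}]'

```text
clock: 28.88
eef_pos: [431.2, 34.0, 410.7]
tcp_rot: [3.142, 0.005, -3.076]
contact_force: [0.6, 1.0, -0.2]
opening: 1.0
grasp_force: 0.0
```

```bash
cat > sw.py <<'E'
from h import *
import sys
for i in range(int(sys.argv[1])):
    f=frame('side');s=r.sense();q=c(cloud(f))
    k=q[(q[...,2]>40)&(q[...,2]<215)&(q[...,0]>-180)&(q[...,0]<66)&(abs(q[...,1]-180)<45)]
    I=f['img'].astype(int)
    lo=k[k[:,2]<110]
    print(round(s['clock'],2),len(k),lo.mean(0).round(1) if len(lo) else '',k.min(0).round(0))
cv2.imwrite('pics/sw%d.png'%int(s['clock']*10),cv2.resize(f['img'][130:290,190:350],(480,480),interpolation=cv2.INTER_CUBIC))
E
python3 sw.py 12; ls pics
```

```text
28.93 136 [-153.   151.    51.7] [-180.  135.   40.]
28.98 132 [-155.3  151.5   51.3] [-180.  135.   40.]
29.02 139 [-152.2  151.5   51.7] [-180.  135.   40.]
29.07 155 [-139.3  151.2   52.6] [-180.  135.   40.]
29.12 171 [-115.6  152.    54.1] [-180.  135.   40.]
29.18 208 [-98.2 153.5  55. ] [-180.  135.   40.]
29.23 242 [-84.6 155.3  55.5] [-179.  135.   40.]
29.27 272 [-78.4 156.6  55.9] [-179.  136.   40.]
29.32 294 [-75.9 157.3  56.4] [-179.  135.   40.]
29.38 302 [-75.3 157.5  55.9] [-180.  135.   40.]
29.43 288 [-77.1 156.9  56.1] [-180.  135.   40.]
29.48 258 [-83.  155.3  55.6] [-180.  135.   40.]
crop.png
side.png
side3.png
sw294.png
t4.png
t5.png
t6.png
top.png
top3.png
w1.png
w2.png
wrist3.png
```

Call:
apply_moves --deltas '[{"claw": -1,"delta_pos": [0,0,0],"yaw": 0},{"claw": -1,"delta_pos": [0,0,0],"yaw": 0},{"claw": -1,"delta_pos": [0,0,0],"yaw": 0},{"claw": -1,"delta_pos": [0,0,0],"yaw": 0},{"claw": -1,"delta_pos": [0,0,0],"yaw": 0},{"claw": -1,"delta_pos": [0,0,0],"yaw": 0},{"claw": -1,"delta_pos": [0,0,0],"yaw": 0},{"claw": -1,"delta_pos": [0,0,0],"yaw": 0}]'

```text
clock: 30.48
eef_pos: [430.6, 33.9, 408.3]
tcp_rot: [-3.142, -0.0, -3.076]
contact_force: [-0.3, -0.4, -0.5]
opening: 1.002
grasp_force: 0.0
```

Call:
apply_moves --deltas '[{"claw": -1,"delta_pos": [0,0,0],"yaw": 0},{"claw": -1,"delta_pos": [0,0,0],"yaw": 0},{"claw": -1,"delta_pos": [0,0,0],"yaw": 0},{"claw": -1,"delta_pos": [0,0,0],"yaw": 0},{"claw": -1,"delta_pos": [0,0,0],"yaw": 0},{"claw": -1,"delta_pos": [0,0,0],"yaw": 0},{"claw": -1,"delta_pos": [0,0,0],"yaw": 0},{"claw": -1,"delta_pos": [0,0,0],"yaw": 0}]'

```text
clock: 31.48
eef_pos: [430.6, 33.9, 408.3]
tcp_rot: [3.142, 0.0, -3.076]
contact_force: [0.6, -0.4, 0.2]
opening: 1.002
grasp_force: 0.0
```

Call:
apply_moves --deltas '[{"claw": -1,"delta_pos": [0,0,0],"yaw": 0},{"claw": -1,"delta_pos": [0,0,0],"yaw": 0},{"claw": -1,"delta_pos": [0,0,0],"yaw": 0},{"claw": -1,"delta_pos": [0,0,0],"yaw": 0},{"claw": -1,"delta_pos": [0,0,0],"yaw": 0},{"claw": -1,"delta_pos": [0,0,0],"yaw": 0},{"claw": -1,"delta_pos": [0,0,0],"yaw": 0},{"claw": -1,"delta_pos": [0,0,0],"yaw": 0}]'

```text
clock: 32.48
eef_pos: [430.6, 33.9, 408.3]
tcp_rot: [3.142, 0.0, -3.076]
contact_force: [-0.3, -0.3, -0.2]
opening: 1.002
grasp_force: 0.0
```

Call:
apply_moves --deltas '[{"claw": -1,"delta_pos": [0,0,0],"yaw": 0},{"claw": -1,"delta_pos": [0,0,0],"yaw": 0},{"claw": -1,"delta_pos": [0,0,0],"yaw": 0},{"claw": -1,"delta_pos": [0,0,0],"yaw": 0},{"claw": -1,"delta_pos": [0,0,0],"yaw": 0},{"claw": -1,"delta_pos": [0,0,0],"yaw": 0},{"claw": -1,"delta_pos": [0,0,0],"yaw": 0},{"claw": -1,"delta_pos": [0,0,0],"yaw": 0}]'

```text
clock: 33.48
eef_pos: [430.6, 33.9, 408.3]
tcp_rot: [-3.142, -0.0, -3.076]
contact_force: [-0.5, -0.3, -0.3]
opening: 0.994
grasp_force: 0.0
```

```bash
sed -i 's/>-180)/>-112)/' sw.py; python3 sw.py 16; ls pics/sw*
```

```text
33.52 69 [  1.3 154.8  62. ] [ -9. 148.  43.]
33.58 56 [  3.1 154.1  62.8] [ -4. 145.  42.]
33.62 48 [  4.4 153.2  62. ] [ -2. 147.  42.]
33.67 40 [  4.9 153.9  63.1] [ -2. 148.  44.]
33.73 40 [  5.4 153.2  62.4] [ -1. 147.  45.]
33.77 48 [  4.2 153.4  62.2] [ -1. 147.  42.]
33.83 56 [  3.2 154.   62.7] [ -3. 148.  42.]
33.88 67 [  1.5 154.8  62. ] [ -8. 148.  42.]
33.92 80 [  0.2 154.8  61.4] [-11. 144.  41.]
33.98 91 [ -1.7 156.8  60.9] [-13. 147.  41.]
34.02 100 [ -2.6 156.6  60.4] [-14. 147.  40.]
34.08 107 [ -3.5 157.3  60.8] [-16. 145.  40.]
34.12 106 [ -3.5 157.7  60.4] [-16. 147.  40.]
34.17 100 [ -2.6 156.8  60.6] [-15. 147.  41.]
34.23 90 [ -1.4 156.3  61.7] [-13. 144.  40.]
34.27 82 [ -0.2 155.5  61. ] [-10. 147.  41.]
pics/sw294.png
pics/sw342.png
```

The cup hangs and the swing has fallen to about ±7 mm, so I'll wait longer.

Call:
apply_moves --deltas '[{"claw": -1,"delta_pos": [0,0,0],"yaw": 0},{"claw": -1,"delta_pos": [0,0,0],"yaw": 0},{"claw": -1,"delta_pos": [0,0,0],"yaw": 0},{"claw": -1,"delta_pos": [0,0,0],"yaw": 0},{"claw": -1,"delta_pos": [0,0,0],"yaw": 0},{"claw": -1,"delta_pos": [0,0,0],"yaw": 0},{"claw": -1,"delta_pos": [0,0,0],"yaw": 0},{"claw": -1,"delta_pos": [0,0,0],"yaw": 0}]'

```text
clock: 35.28
eef_pos: [430.6, 33.9, 408.3]
tcp_rot: [3.142, 0.0, -3.076]
contact_force: [-0.3, 0.4, -0.3]
opening: 1.006
grasp_force: 0.0
```

Call:
apply_moves --deltas '[{"claw": -1,"delta_pos": [0,0,0],"yaw": 0},{"claw": -1,"delta_pos": [0,0,0],"yaw": 0},{"claw": -1,"delta_pos": [0,0,0],"yaw": 0},{"claw": -1,"delta_pos": [0,0,0],"yaw": 0},{"claw": -1,"delta_pos": [0,0,0],"yaw": 0},{"claw": -1,"delta_pos": [0,0,0],"yaw": 0},{"claw": -1,"delta_pos": [0,0,0],"yaw": 0},{"claw": -1,"delta_pos": [0,0,0],"yaw": 0}]'

```text
clock: 36.28
eef_pos: [430.6, 33.9, 408.3]
tcp_rot: [-3.142, 0.0, -3.076]
contact_force: [-0.5, -0.8, 0.3]
opening: 1.002
grasp_force: 0.0
```

Call:
apply_moves --deltas '[{"claw": -1,"delta_pos": [0,0,0],"yaw": 0},{"claw": -1,"delta_pos": [0,0,0],"yaw": 0},{"claw": -1,"delta_pos": [0,0,0],"yaw": 0},{"claw": -1,"delta_pos": [0,0,0],"yaw": 0},{"claw": -1,"delta_pos": [0,0,0],"yaw": 0},{"claw": -1,"delta_pos": [0,0,0],"yaw": 0},{"claw": -1,"delta_pos": [0,0,0],"yaw": 0},{"claw": -1,"delta_pos": [0,0,0],"yaw": 0}]'

```text
clock: 37.28
eef_pos: [430.6, 33.9, 408.3]
tcp_rot: [3.142, 0.0, -3.076]
contact_force: [-0.5, -0.7, -0.2]
opening: 0.996
grasp_force: 0.0
```

Call:
apply_moves --deltas '[{"claw": -1,"delta_pos": [0,0,0],"yaw": 0},{"claw": -1,"delta_pos": [0,0,0],"yaw": 0},{"claw": -1,"delta_pos": [0,0,0],"yaw": 0},{"claw": -1,"delta_pos": [0,0,0],"yaw": 0},{"claw": -1,"delta_pos": [0,0,0],"yaw": 0},{"claw": -1,"delta_pos": [0,0,0],"yaw": 0},{"claw": -1,"delta_pos": [0,0,0],"yaw": 0},{"claw": -1,"delta_pos": [0,0,0],"yaw": 0}]'

```text
clock: 38.28
eef_pos: [430.6, 33.9, 408.3]
tcp_rot: [3.142, 0.0, -3.076]
contact_force: [1.0, -0.3, -0.0]
opening: 0.999
grasp_force: 0.0
```

Call:
apply_moves --deltas '[{"claw": -1,"delta_pos": [0,0,0],"yaw": 0},{"claw": -1,"delta_pos": [0,0,0],"yaw": 0},{"claw": -1,"delta_pos": [0,0,0],"yaw": 0},{"claw": -1,"delta_pos": [0,0,0],"yaw": 0},{"claw": -1,"delta_pos": [0,0,0],"yaw": 0},{"claw": -1,"delta_pos": [0,0,0],"yaw": 0},{"claw": -1,"delta_pos": [0,0,0],"yaw": 0},{"claw": -1,"delta_pos": [0,0,0],"yaw": 0}]'

```text
clock: 39.28
eef_pos: [430.6, 33.9, 408.3]
tcp_rot: [3.142, 0.0, -3.076]
contact_force: [0.2, -0.1, -0.3]
opening: 1.004
grasp_force: 0.0
```

Call:
apply_moves --deltas '[{"claw": -1,"delta_pos": [0,0,0],"yaw": 0},{"claw": -1,"delta_pos": [0,0,0],"yaw": 0},{"claw": -1,"delta_pos": [0,0,0],"yaw": 0},{"claw": -1,"delta_pos": [0,0,0],"yaw": 0},{"claw": -1,"delta_pos": [0,0,0],"yaw": 0},{"claw": -1,"delta_pos": [0,0,0],"yaw": 0},{"claw": -1,"delta_pos": [0,0,0],"yaw": 0},{"claw": -1,"delta_pos": [0,0,0],"yaw": 0}]'

```text
clock: 40.28
eef_pos: [430.6, 33.9, 408.3]
tcp_rot: [3.142, 0.0, -3.076]
contact_force: [-0.0, -0.2, 0.2]
opening: 0.997
grasp_force: 0.0
```

```bash
python3 sw.py 16; ls pics/sw*
```

```text
40.33 74 [  0.5 155.6  61.3] [-10. 145.  42.]
40.38 73 [  0.8 155.1  61.3] [ -9. 148.  40.]
40.42 72 [  1.  154.7  61.7] [-10. 146.  42.]
40.48 74 [  0.5 155.5  61.5] [ -9. 146.  43.]
40.52 75 [  0.5 155.7  61. ] [ -9. 146.  40.]
40.58 74 [  0.7 155.3  61.2] [-10. 147.  41.]
40.62 74 [  0.6 155.4  61.4] [ -8. 147.  42.]
40.67 72 [  0.9 155.   61.2] [ -8. 145.  40.]
40.73 71 [  0.4 155.4  61.9] [ -9. 146.  42.]
40.77 74 [  0.9 155.   60.9] [ -8. 146.  40.]
40.83 74 [  0.4 155.7  61.5] [-10. 147.  41.]
40.88 73 [  0.6 155.3  61.4] [ -9. 148.  41.]
40.92 74 [  0.9 154.9  60.9] [ -8. 145.  40.]
40.98 73 [  0.9 155.   61.4] [-11. 146.  41.]
41.02 71 [  0.9 154.7  62.3] [ -9. 146.  42.]
41.08 73 [  0.6 155.3  60.7] [ -9. 143.  40.]
pics/sw294.png
pics/sw342.png
pics/sw410.png
```

The swing is gone. One last look.

View pics/sw410.png

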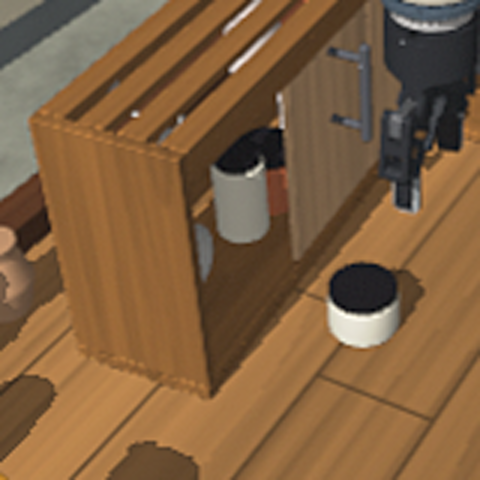

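```bash
python3 - <<'E'
from h import *
f=frame('side');q=c(cloud(f).reshape(-1,3))
k=q[(q[:,0]>-118)&(q[:,0]<-98)&(q[:,2]>135)&(q[:,2]<250)&(abs(q[:,1])<250)]
h,e=np.histogram(k[:,1],bins=np.arange(-250,251,6)); print([(int(e[i]),int(h[i])) for i in np.nonzero(h)[0]])
E
```

```text
[(-4, 13), (2, 91), (8, 28)]
```

The last picture shows the cup hanging inside the left bay, its body visible at (205,250). The panel covers the middle bay, its pull at (365,95), and the jar is undisturbed. The two pulls measure 180 mm apart, so both panels are at their stops.

```bash
python3 -c "
from rig import r
print(r.sign_off())"
```

```text
the job is handed in; nothing more can be done
None
```

The job is handed in at about 41 s: the middle panel and then the left-hand panel were slid to their stops, and the large cup hangs still on the hook in the open left bay.

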